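Press the two spring corners of the scanner mirror mount to their marks

TASK

Do the daily spring check of the scanner's spring-backed mirror mount on the goods-in bench with a fingertip: press the blue corner down until its red pointer is level with the orange marker on its scale, keep it there for about one second, then let the corner spring fully back up; after that do the same at the yellow corner. Press gently and one corner at a time, and never drive a pointer more than 10 mm below the middle of its marker. Do not touch the mirror disc, do not grip anything, and leave the markers and the bottle, carton, tape roll and cutter where they are.

Things in the scene. Friction and masses are not known exactly. Their poses are not given: they have to be found in the camera images.
- mount: mirror mount fixed to the bench: grey base 175 x 330 x 12 mm (x -108 to +68, y -165 to +165) under a level square plate, 120 mm sides, 8 mm thick, top face at z 76 mm, set diamond-wise. Origin on the bench under the plate's centre, z up. Plate corners (mm): pivot (-85, 0), blue (0, 85), yellow (0, -85), free (85, 0). Hinge lines at z 72. Keep any push under 25 N
- scale_blue (a point): centre of the top edge (96 mm above the bench) of the upright white scale board by the blue corner: 4 mm thick (mount x), 38 mm wide (mount y), black ticks every 5 mm downwards from the pointer's rest height
- scale_yellow (a point): the same for the board by the yellow corner
- mirror: round mirror disc, 68 mm across and 3.5 mm thick, on the middle of the plate; origin at the centre of its underside, on the plate's top face (76 mm above the bench at rest). Must not be touched
- pad_blue (a point): centre of the top face (z 79 mm at rest) of the blue round press pad, 24 mm across, 104 mm from the pivot corner. Pressed straight down it tilts the plate about the line from the pivot corner to the yellow corner; the yellow pointer hardly moves. Springs push it back up: about 2 N to start it, 6 to 11 N at the marker
- pad_yellow (a point): the same for the yellow press pad near the yellow corner, which tilts the plate about the line from the pivot corner to the blue corner
- pointer_blue (a point): tip of the red pointer needle (4 mm thick) that sticks out from the blue corner, at the inner edge of its scale board; 165 mm from the pivot corner, so it drops 1.6 mm for each mm that the pad drops. 72 mm above the bench at rest
- pointer_yellow (a point): the same for the needle from the yellow corner
- marker_blue (a point): middle of the inner end of the orange marker clip (7 mm high, 22 mm wide) on the scale board beside the blue pointer, where the pointer tip passes; set anywhere from 14 to 30 mm below the pointer's rest height. Its z axis points up; pointer and marker are level when their heights agree within half the clip's height (3.5 mm)
- marker_yellow (a point): the same for the marker clip beside the yellow pointer, set independently
- tilt_blue (a joint): tilt of the plate at the blue corner, rad: 0 at rest (up against its stop), grows as the blue corner is pressed, 0.30 at the end of travel; about 0.09 to 0.18 at the marker
- tilt_yellow (a joint): the same for the yellow corner
- bottle: drink bottle, 58 mm across, 160 mm high, standing on the bench beside the mount; origin at the centre of its underside. Leave alone
- carton: small cardboard carton 85 x 60 x 70 mm high beside the mount; origin at the centre of its underside. Leave alone
- tape: empty roll core of packing tape lying flat, 90 mm across, 24 mm high, beyond the mount; origin at the centre of its underside. Leave alone
- cutter: grey box cutter lying flat, about 145 x 22 x 14 mm, its length along its x axis (from -68 to +78 mm), beyond the mount; origin on its underside. Leave alone

How it is judged:
On the way, in this order (a step that is already met when the one before it is completed fails the run):
1. the blue pointer is held level with its marker for 0.7 s, the yellow corner up (z of pointer_blue in the frame of marker_blue between -0.0035 and 0.0035 m and value of joint tilt_yellow below 0.03 rad), for 0.7 s.
2. the blue corner is let fully back up (value of joint tilt_blue below 0.015 rad and value of joint tilt_yellow below 0.03 rad), for 0.1 s.
3. the yellow pointer is held level with its marker for 0.7 s, the blue corner up (z of pointer_yellow in the frame of marker_yellow between -0.0035 and 0.0035 m and value of joint tilt_blue below 0.03 rad), for 0.7 s.
At the end, for the whole second after the job is handed in: Both corners were pressed in turn, blue then yellow, and both are back up at rest (tilt below 0.015 rad); markers within 3 mm and bystanders within 15 mm of where they began, all at rest (value of joint each of tilt_blue, tilt_yellow below 0.015 rad and velocity of joint tilt_blue between -0.05 and 0.05 rad/s and velocity of joint tilt_yellow between -0.05 and 0.05 rad/s and distance of each of bottle, carton, tape, cutter from where it was at the start of the episode below 0.015 m and distance of each of marker_blue, marker_yellow from where it was at the start of the episode below 0.003 m and linear speed of each of bottle, carton, tape, cutter below 0.02 m/s); the robot touches nothing.
It fails at once if a pointer is driven more than 10 mm below the middle of its marker (z of pointer_blue in the frame of marker_blue below -0.01 m or z of pointer_yellow in the frame of marker_yellow below -0.01 m).
It fails at once if both corners are pressed down at once (both tilts above 0.04 rad) (value of joint each of tilt_blue, tilt_yellow above 0.04 rad).
It fails at once if the mirror disc is touched (contact force between any of the fingers, the arm and mirror above 0.3 N).
It fails at once if the mount is pushed or gripped with more than 25 N (contact force between any of the fingers, the arm and mount above 25 N).
It fails at once if a bystander is moved or lifted by more than 15 mm (distance of any of bottle, carton, tape, cutter from where it was at the start of the episode above 0.015 m).
It also fails if it takes over 61 s, if anything falls off the work surface, if the arm or the gripper's body presses on something with over 40 N, if the wrist force passes 120 N, or if a joint passes its speed limit or range.

ROBOT

A 6-joint arm with a two-finger parallel gripper is mounted at the origin on the work surface. World frame = base frame: x ahead of the robot, y to its left, z up, the work surface at z = 0. Lengths are in m, angles in rad, forces in N, time in s.
With the tool pointing down it reaches from about 0.275 to 0.725 m from the base axis. Payload 15.9 kg.
Tool frame: the origin (TCP) lies between the finger pads; the fingertips stand 25 mm ahead of it and the grasp point (between the pads) lies 6 mm ahead of it; z points along the fingers, y is the direction in which the jaws open and shut (so a half turn about z gives the same grasp; the last joint's range is limited). The gripper opens to 85 mm and grips with 20 to 120 N. Pads are 22 mm wide; open, the fingers measure 114 mm over their backs; the gripper's body (76 mm by 85 mm) begins 54 mm behind the grasp point. The pads swing forward as they close: fully open they stand 13 mm farther back than shut.
Start: joints at [1.17, 0.213, -0.034, 1.323, 0, 1.571], TCP at [0.195, 0.46, 0.256] pointing down, gripper open.
Joint ranges: [-2.98, 2.98], [-0.74, 1.72], [-1.14, 1.35], [-2.1, 2.04], [-1.57, 1.44], [-3.14, 3.14]. Speed limits (rad/s): [1.89, 1.89, 2.39, 2.57, 3.14, 3.14].

INTERFACE

Orientations are given as a unit quaternion [w, x, y, z].
In Python, from rig import * gives the robot as it stands.
- The arm moves only by the tool send_rows, never from a script. Its argument "moves" is a list of rows, each a list of 5 numbers: the shift along the tool's x, y, z in units of 0.025 m (1.0 is 0.025 m), then the turn about the tool's z in units of 0.08 rad (1.0 is 0.08 rad), then the closure, from 0 (fully open) to 1 (shut). In form: [[dx, dy, dz, twist, jaw], ...]. A call has 1 to 5 rows; each row shifts and turns the commanded pose from where the row before left it, along the tool's axes as they then stand; what a row does not reach is not made up. A row lasts 1/8 s, in which the tool goes at most 62.5 mm and 10.7 degrees, less where a joint would pass 70% of its speed; a pose out of reach is approached as far as the arm can. A call with a number of a shift or a turn outside -1 to 1 is refused whole. A call with a gripper value outside its range is refused whole. The fingers move at their own pace and stop on an object; "squeeze" is the grip in N (left out, the last holds). Time passes only in rows, so rows that do not move let the fingers close. It gives the time, the measured TCP pose, the force and the opening at its end, in the units of the state.
- read_state(): the state, without advancing time (a new reading comes with each control period).
- get_image(name): name is "side" or "top" or "wrist"; returns a dict with "color" (400x640x3 uint8, blue, green, red), "range_z" (400x640 float32, m along the optical axis (not along the pixel's ray), 0 where there is no reading), "fx", "fy", "cx", "cy" (pixels), "dist" ([k1, k2, p1, p2, k3] as OpenCV has them; the pictures are not rectified), "R" (3x3) and "t" (3): a world point X has camera coordinates R X + t. Camera axes: x right, y down, z forward; pixel columns grow to the right and rows downward; lengths in m; the calibration is good to about 2 mm. A picture is of the moment at which its call begins.
- hand_in(): hands the job in, once; it reports no verdict.
The state is a dict: "time": time; "joint_positions": joint angles; "qvel": joint speeds; "tau": joint torques, N m; "tcp_pos": TCP position; "eef_rot": TCP orientation; "wrist_force": force on the tool from outside, world axes, zero at the start; "wrist_torque": the same for the moment, N m; "width": opening from 0.0 (shut) to 1.0 (fully open).
Only numpy, scipy, OpenCV 4.12 (cv2) and the standard library are available. Lean on these libraries where they do the work, as an engineer would, in place of code of your own. Each camera call takes 0.05 s, during which the arm holds its last target.

## Working session

There is one attempt and no reset: what is moved stays moved. The work goes in short steps, Python scripts to look and compute and a tool call to move; the robot and the scene stay as the last step left them, time stands still between calls to the robot, and variables do not carry over. Pictures are saved under pics/ and viewed, and the job is handed in when it is done.

Besides the shell and the picture viewer there is one more tool, called after ">>>" by a JSON object that holds its "api" and its "payload". send_rows: Moves the arm, as the interface text tells. Shifts and turns lie within -1 to 1; 1 stands for 0.025 m of shift or 0.08 rad of turn. Its arguments: {"type":"object","properties":{"moves":{"type":"array","items":{"type":"array","items":{"type":"number","minimum":-1,"maximum":1}}},"squeeze":{"type":"number"}},"required":["moves"]}

```bash
mkdir -p pics; ls
python3 - <<'E'
from rig import *
import cv2
for n in ("side","top","wrist"):
    g=get_image(n); cv2.imwrite(f"pics/{n}0.png",g["color"])
    print(n,g["fx"],g["cx"],g["cy"],g["dist"],g["R"],g["t"])
print(read_state())
E
```

```text
pics
side 508.60040717903775 320.09985376128776 204.19636296364845 [-0.08609064  0.          0.          0.          0.        ] [[ 0.8886503  -0.45822757 -0.01811471]
 [-0.31142033 -0.57400542 -0.75732104]
 [ 0.33662744  0.67863486 -0.65279147]] [-0.56508643  0.27059459  1.08612376]
top 458.94920802062353 316.044181106883 201.47639380896368 [-0.04235108  0.          0.          0.          0.        ] [[ 0.0206625  -0.9997825  -0.00282973]
 [-0.9912424  -0.0201166  -0.13051371]
 [ 0.1304284   0.00550169 -0.99144247]] [0.0266753  0.60874627 1.22973532]
wrist 327.7919679251846 324.154446763002 193.9668095783798 [-0.03803337  0.          0.          0.          0.        ] [[ 0.38946164  0.92104112 -0.00170092]
 [ 0.87369824 -0.36885701  0.31716856]
 [ 0.29149789 -0.12501108 -0.94836766]] [-0.49906951 -0.04205694  0.38085489]
{'time': 0.15, 'joint_positions': array([ 1.17003678e+00,  2.13254336e-01, -3.48766278e-02,  1.32350167e+00,
        2.68017391e-07,  1.57079975e+00]), 'qvel': array([ 0.0006422 , -0.00045682,  0.00209942, -0.00167075, -0.00039052,
       -0.00170566]), 'tau': array([-3.03896813e-03, -6.86404967e+01,  4.87247014e+01,  1.30667078e-02,
       -1.64162602e-04, -7.95869227e-06]), 'tcp_pos': array([0.19496867, 0.46016969, 0.25593944]), 'eef_rot': array([-8.33609981e-05,  1.99043183e-01,  9.79990631e-01, -4.09762446e-04]), 'wrist_force': array([-0.36501593,  0.88405029, -0.1670048 ]), 'wrist_torque': array([-0.03035122,  0.05334349, -0.02804525]), 'width': 1.000266006980766}
```

View pics/side0.png

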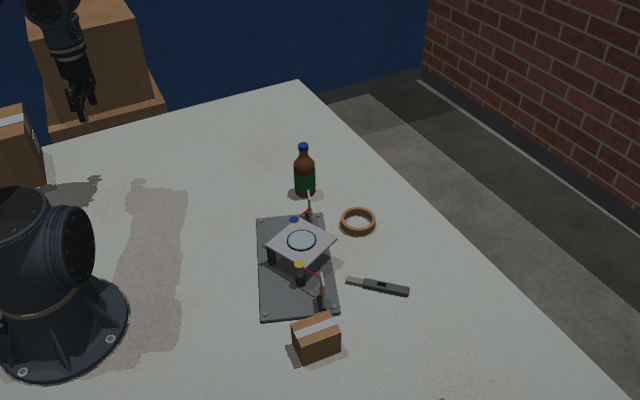

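View pics/top0.png

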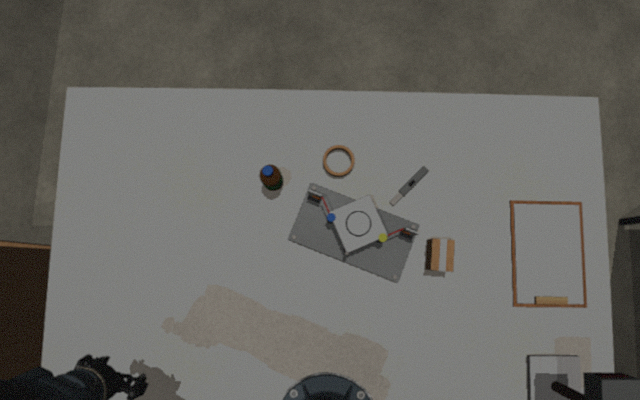

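View pics/wrist0.png

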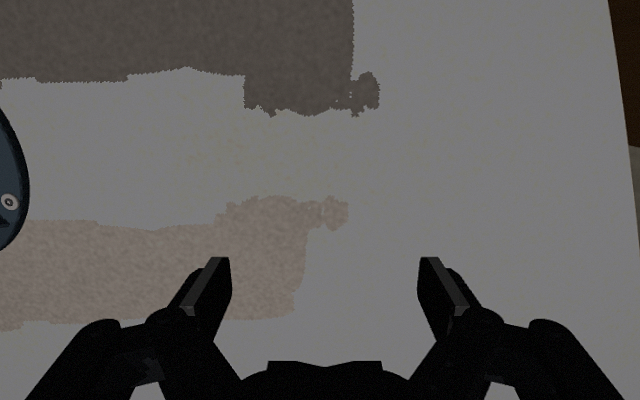

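Run:
```python
import cv2
a=cv2.imread("pics/side0.png")[180:330,240:350]; cv2.imwrite("pics/side0z.png",cv2.convertScaleAbs(cv2.resize(a,None,fx=5,fy=4,interpolation=2)[:600],alpha=1.6))
a=cv2.imread("pics/top0.png")[175:290,280:430]; cv2.imwrite("pics/top0z.png",cv2.convertScaleAbs(cv2.resize(a,None,fx=5,fy=5,interpolation=2),alpha=1.6))
```

```text
(no output)
```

View pics/side0z.png

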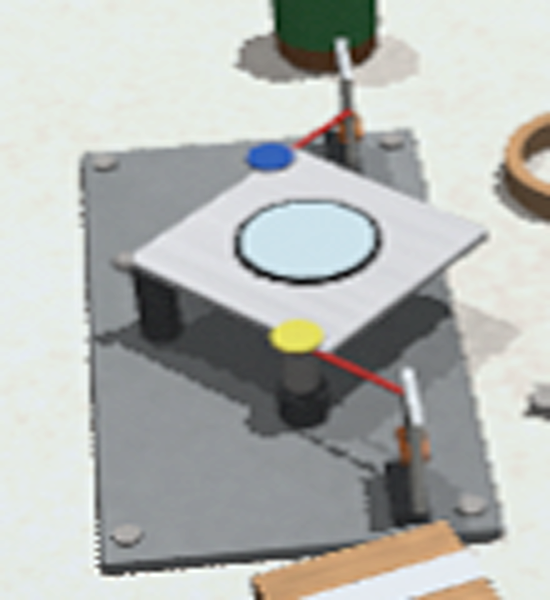

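View pics/top0z.png

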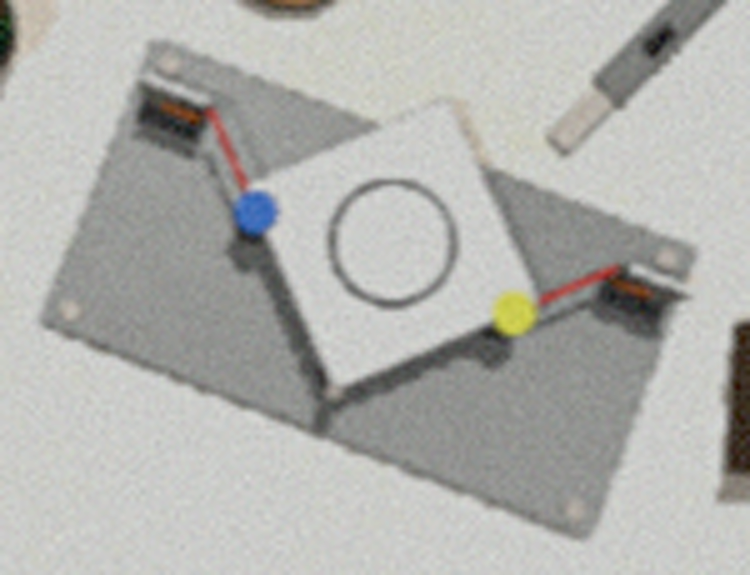

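```bash
cat > h.py <<'E'
import numpy as np, cv2
from scipy.spatial.transform import Rotation as Rn
def K(g): return np.array([[g["fx"],0,g["cx"]],[0,g["fy"],g["cy"]],[0,0,1.]])
def ray(g,uv):
    p=cv2.undistortPoints(np.array([[uv]],float),K(g),np.array(g["dist"])).ravel()
    R=np.array(g["R"]);t=np.array(g["t"]); return -R.T@t, R.T@np.array([p[0],p[1],1.])
def onz(g,uv,z):
    o,d=ray(g,uv); return o+d*(z-o[2])/d[2]
def proj(g,X):
    R=np.array(g["R"]); p,_=cv2.projectPoints(np.array(X,float).reshape(-1,1,3),cv2.Rodrigues(R)[0],np.array(g["t"],float),K(g),np.array(g["dist"])); return p.reshape(-1,2)
def Rt(s): q=s["eef_rot"]; return Rn.from_quat([q[1],q[2],q[3],q[0]]).as_matrix()
def blob(mask):
    n,l,st,c=cv2.connectedComponentsWithStats(mask.astype(np.uint8)); 
    return [(c[i].round(1).tolist(),int(st[i,4])) for i in np.argsort(-st[1:,4])[:3]+1]
E
python3 - <<'E'
from rig import *; from h import *
s=read_state(); R=Rt(s); print("toolR",R.round(2))
g=get_image("wrist"); o,_=ray(g,(0,0)); print("cam in tool",R.T@(o-s["tcp_pos"]),"\n",(R.T@np.array(g["R"]).T).round(3))
for n in("top","side"):
    g=get_image(n); hsv=cv2.cvtColor(g["color"],cv2.COLOR_BGR2HSV); h,S,v=cv2.split(hsv)
    m=np.zeros(h.shape,bool)
    if n=="top": m[180:290,285:425]=1
    else: m[205:320,250:340]=1
    for nm,lo,hi in(("blue",105,130),("yellow",25,35)):
        b=blob(m&(h>=lo)&(h<=hi)&(S>120)&(v>60)); print(n,nm,b)
        if b: print(onz(g,b[0][0],.079).round(4))
    o,_=ray(g,(0,0)); print("cam",o)
g=get_image("top")
print("base corners?",[onz(g,(280+x/5,175+y/5),.012).round(3) for x,y in((152,42),(695,245),(588,540),(44,324))])
print("mirror",onz(g,(280+394/5,175+243/5),.0795), "pivot",onz(g,(280+332/5,175+395/5),.072))
E
```

```text
toolR [[-0.92  0.39 -0.  ]
 [ 0.39  0.92 -0.  ]
 [ 0.   -0.   -1.  ]]
cam in tool [ 0.08126558 -0.0001945  -0.11780799] 
 [[ 0.001 -0.948 -0.317]
 [ 1.     0.001 -0.   ]
 [ 0.001 -0.317  0.948]]
top blue [([330.3, 217.3], 49)]
[0.5611 0.     0.079 ]
top yellow [([382.4, 237.5], 53)]
[ 0.5101 -0.1392  0.079 ]
cam [0.44247152 0.03214978 1.29873704]
side blue [([293.5, 218.6], 44)]
[ 0.5654 -0.      0.079 ]
side yellow [([298.7, 263.8], 62)]
[ 0.5132 -0.1388  0.079 ]
cam [ 0.22081383 -0.84069686  0.90370292]
base corners? [array([0.663, 0.056, 0.012]), array([ 0.554, -0.252,  0.012]), array([ 0.389, -0.191,  0.012]), array([0.502, 0.113, 0.012])]
mirror [ 0.54576353 -0.07615448  0.0795    ] pivot [ 0.46473879 -0.04460392  0.072     ]
```

>>> {"api": "send_rows", "payload": {"moves": [[-1,-0.54,0,0,1],[-1,-0.54,0,0,1],[-1,-0.54,0,0,1],[-1,-0.54,0,0,1],[-1,-0.54,0,0,1]]}}

```text
time: 0.98
tcp_pos: [0.2843, 0.3487, 0.2563]
eef_rot: [0.0, 0.199, 0.98, 0.0]
wrist_force: [0.1, 0.4, 0.5]
width: 0.004
```

>>> {"api": "send_rows", "payload": {"moves": [[-1,-0.54,0,0,1],[-1,-0.54,0,0,1],[-1,-0.54,0,0,1],[-1,-0.54,0,0,1],[-1,-0.54,0,0,1]]}}

```text
time: 1.6
tcp_pos: [0.3731, 0.2377, 0.2563]
eef_rot: [0.0, 0.199, 0.98, 0.0]
wrist_force: [-0.1, -0.5, -0.6]
width: 0.001
```

>>> {"api": "send_rows", "payload": {"moves": [[-1,-0.54,0,0,1],[-1,-0.54,0,0,1],[-1,-0.54,0,0,1],[-1,-0.54,0,0,1],[-1,-0.54,0,0,1]]}}

```text
time: 2.22
tcp_pos: [0.4619, 0.1268, 0.2563]
eef_rot: [0.0, 0.199, 0.98, 0.0]
wrist_force: [1.0, -0.2, 0.1]
width: -0.001
```

>>> {"api": "send_rows", "payload": {"moves": [[-1,-0.54,0,0,1],[-1,-0.54,0,0,1],[-1,-0.54,0.4,0,1],[-1,-0.54,1,0,1],[-1,-0.54,1,0,1]]}}

```text
time: 2.85
tcp_pos: [0.5507, 0.0159, 0.1957]
eef_rot: [0.0, 0.199, 0.98, 0.0]
wrist_force: [1.2, 0.1, -0.5]
width: 0.002
```

>>> {"api": "send_rows", "payload": {"moves": [[-0.18,-0.4,1,0,1],[0,0,0.6,0,1],[0,0,0,0,1],[0,0,0,0,1]]}}

```text
time: 3.35
tcp_pos: [0.5507, 0.0063, 0.1573]
eef_rot: [0.001, 0.199, 0.98, 0.0]
wrist_force: [-0.3, -0.3, 0.4]
width: -0.004
```

Run:
```python
from rig import *; from h import *
s=read_state(); print(s["tcp_pos"],s["wrist_force"],s["width"])
g=get_image("wrist"); cv2.imwrite("pics/w1.png",g["color"]); 
cv2.imwrite("pics/w1b.png",cv2.convertScaleAbs(g["color"],alpha=1.5))
```

```text
[0.55069494 0.00626943 0.15731032] [-0.26716498 -0.25410184  0.36768033] -0.003982321793364446
```

View pics/w1b.png

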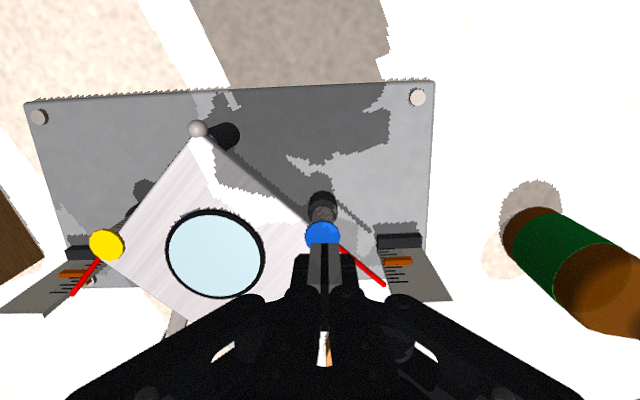

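```bash
cat > lad.py <<'E'
from h import *
def ladder(g,tip,name,box,k=8):
    P=onz(g,tip,.072); print("tip",P.round(4))
    im=cv2.convertScaleAbs(g["color"],alpha=1.3)
    x0,y0,x1,y1=box; c=cv2.resize(im[y0:y1,x0:x1],None,fx=k,fy=k,interpolation=2)
    for d in range(0,36,5):
        u=(proj(g,P-[0,0,d/1000])[0]-[x0-.5,y0-.5])*k
        cv2.circle(c,tuple(int(a) for a in u),3,(0,255,0),-1); cv2.putText(c,str(d),(int(u[0])+5,int(u[1])),0,.4,(255,0,255),1)
    cv2.imwrite(name,c)
E
python3 - <<'E'
from rig import *; from lad import *
g=get_image("wrist"); np.savez("g1.npz",**g)
ladder(g,(384.5,285),"pics/l1b.png",(350,225,450,300))
ladder(g,(71.5,295.5),"pics/l1y.png",(30,235,130,310))
E
```

```text
tip [0.6196 0.0244 0.072 ]
tip [ 0.5389 -0.1955  0.072 ]
```

View pics/l1b.png

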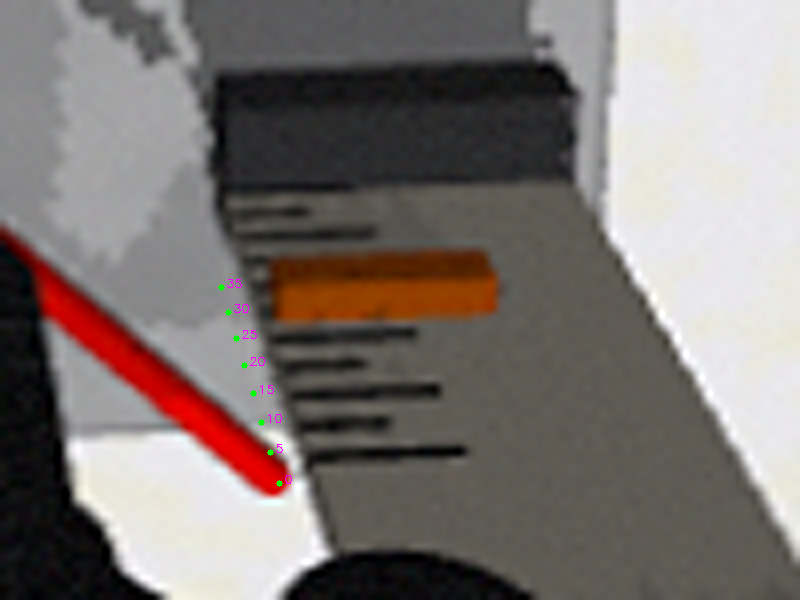

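View pics/l1y.png

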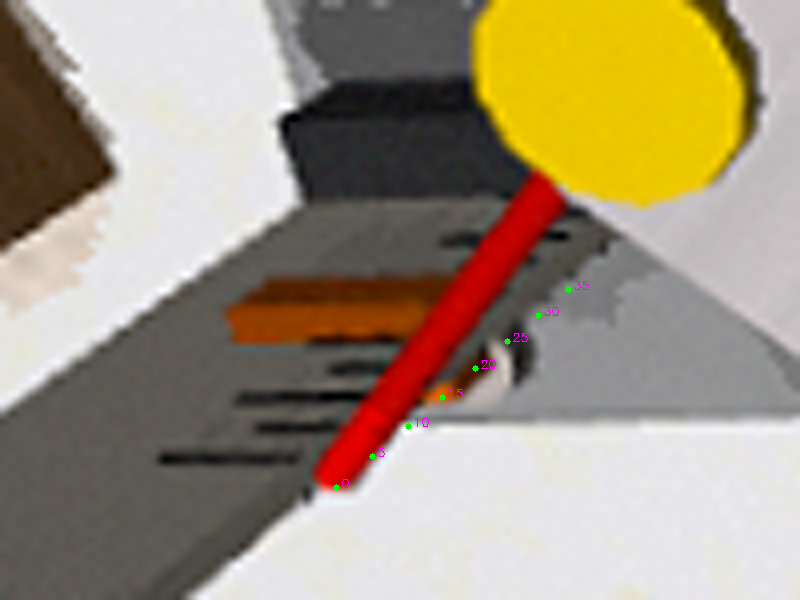

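Run:
```python
from h import *
g=dict(np.load("g1.npz"))
yaw=np.radians(-20.1);O=np.array([.548,-.074,0]);Rm=Rn.from_euler('z',yaw).as_matrix()
rz=g["range_z"]
def P(u,v):
    p=cv2.undistortPoints(np.array([[[u,v]]],float),K(g),g["dist"]).ravel(); z=rz[int(v),int(u)]
    return Rm.T@(g["R"].T@(np.array([p[0]*z,p[1]*z,z])-g["t"])-O)*1000
for x0,y0,xs,ys in((350,225,(310,350,400,450,480),range(180,480,12)),(30,235,(250,270,300,340,380,430),range(180,480,12))):
  for x in xs:
    print("col",x)
    for y in ys:
        u,v=x0+x/8,y0+y/8; print("  ",y,P(u,v).round(1),g["color"][int(v),int(u)])
```

```text
col 310
   180 [ 30.1 129.3  22. ] [34 33 32]
   192 [ 30.8 129.   23.4] [50 54 57]
   204 [ 31.2 128.7  25.3] [59 62 64]
   216 [ 30.3 127.9  29.5] [54 58 60]
   228 [ 30.9 127.6  31. ] [51 55 58]
   240 [ 31.2 127.3  32.9] [55 55 58]
   252 [ 32.2 127.2  33.7] [53 59 67]
   264 [ 27.1 125.   45. ] [ 0 21 62]
   276 [ 27.3 124.6  47. ] [ 0 28 66]
   288 [ 27.5 124.3  48.9] [  0  45 109]
   300 [ 28.9 124.3  48.8] [  0  49 111]
   312 [ 30.1 124.3  49.1] [  0  48 116]
   324 [ 31.3 124.2  49.3] [41 58 84]
   336 [ 30.1 123.5  53.5] [18 17 17]
   348 [ 31.5 123.5  53.3] [55 59 62]
   360 [ 30.4 122.8  57.2] [21 22 24]
   372 [ 31.2 122.6  58. ] [47 49 51]
   384 [ 30.9 122.2  60.5] [50 55 57]
   396 [ 30.5 121.7  63.2] [18 13 19]
   408 [ 30.9 121.4  64.7] [67 71 75]
   420 [ 30.6 121.   67. ] [39 43 44]
   432 [ 30.3 120.5  69.4] [62 66 69]
   444 [ 31.2 120.4  69.9] [57 63 65]
   456 [ 32.  120.3  70.7] [29 31 32]
   468 [ 32.2 120.   72.3] [30 33 36]
col 350
   180 [ 30.3 133.6  22. ] [34 32 33]
   192 [ 31.  133.3  23.5] [54 57 58]
   204 [ 31.1 132.9  25.9] [60 64 69]
   216 [ 30
[... 9406 characters left out ...]
288 [  26.6 -122.5   47.9] [ 0 28 66]
   300 [  26.  -120.    51.3] [ 0 26 63]
   312 [  13.9 -100.1   73.9] [  0  19 111]
   324 [  15.3 -100.8   73.5] [  0   1 124]
   336 [  16.1 -100.4   74.4] [  0   5 150]
   348 [  17.2 -100.6   74.6] [  0   3 152]
   360 [  18.4 -100.9   74.7] [  0   4 143]
   372 [  19.8 -101.6   74.4] [  2   5 131]
   384 [  21.9 -103.1   73.2] [19 30 63]
   396 [  33.6 -118.4   56.8] [  0  52 124]
   408 [  63.9 -159.4   12.2] [117 116 118]
   420 [  66.2 -160.8   11.2] [98 97 96]
   432 [  74.7 -170.8    0.9] [181 178 178]
   444 [  77.1 -172.2   -0. ] [182 178 179]
   456 [  78.  -171.5    1.3] [182 178 178]
   468 [ 8.070e+01 -1.733e+02 -1.000e-01] [181 178 178]
```

>>> {"api": "send_rows", "payload": {"moves": [[-0.61,-0.09,0,0,1],[0,0,0.9,0,1],[0,0,0.9,0,1],[0,0,0,0,1]]}}

```text
time: 3.95
tcp_pos: [0.5628, -0.0021, 0.1107]
eef_rot: [-0.001, 0.199, 0.98, -0.0]
wrist_force: [-0.3, 0.4, -0.1]
width: -0.002
```

Run:
```python
from rig import *; from h import *
s=read_state(); print(s["tcp_pos"],s["wrist_force"])
g=get_image("wrist"); cv2.imwrite("pics/w2.png",cv2.convertScaleAbs(g["color"],alpha=1.5))
```

```text
[ 0.56278629 -0.00208811  0.11066596] [-0.31004686  0.36988112 -0.13055864]
```

View pics/w2.png

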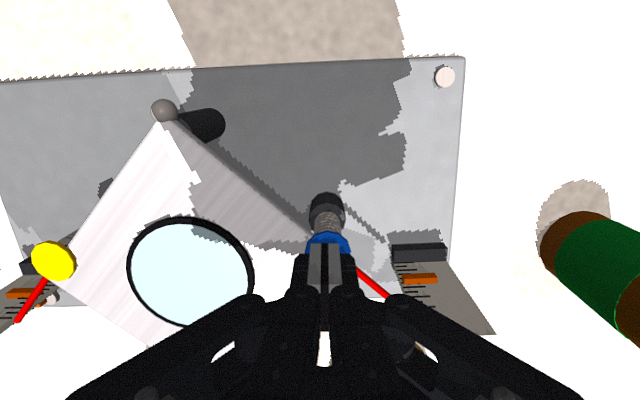

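>>> {"api": "send_rows", "payload": {"moves": [[0,0,0.17,0,1],[0,0,0.12,0,1],[0,0,0.12,0,1],[0,0,0.12,0,1],[0,0,0.12,0,1]]}}

```text
time: 4.62
tcp_pos: [0.564, -0.0022, 0.0953]
eef_rot: [0.001, 0.199, 0.98, 0.0]
wrist_force: [0.4, -0.3, 6.3]
width: 0.003
```

Run:
```python
from rig import *; from h import *
s=read_state(); print(s["tcp_pos"],s["wrist_force"])
g=get_image("wrist"); np.savez("g3.npz",**g); cv2.imwrite("pics/w3.png",cv2.resize(cv2.convertScaleAbs(g["color"],alpha=1.4)[210:310,280:440],None,fx=5,fy=5,interpolation=2))
```

```text
[ 0.56399242 -0.00223583  0.09533118] [ 0.43783669 -0.30503052  6.29834619]
```

View pics/w3.png

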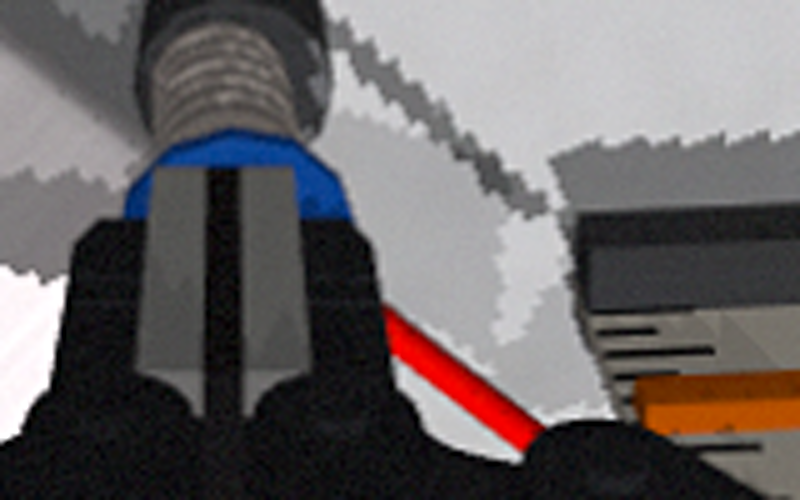

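```bash
cat > tilt.py <<'E'
from h import *
yaw=np.radians(-20.1);O=np.array([.5495,-.0747,0]);Rm=Rn.from_euler('z',yaw).as_matrix()
def tilt(g,side=1,ret=False):
    h,S,v=cv2.split(cv2.cvtColor(g["color"],cv2.COLOR_BGR2HSV)); rz=g["range_z"]
    m=((h<5)|(h>175))&(S>200)&(v>85)&(rz>0); m[:, :] &= True
    m=cv2.erode(m.astype(np.uint8),np.ones((3,3)))>0
    vv,uu=np.nonzero(m); p=cv2.undistortPoints(np.stack([uu,vv],1).astype(float)[:,None],K(g),np.asarray(g["dist"])).reshape(-1,2)
    z=rz[vv,uu]; X=np.c_[p*z[:,None],z]; W=(X-np.array(g["t"]))@np.array(g["R"]); M=(W-O)@Rm*1000
    e=np.array([1,side])/np.sqrt(2); r=(M[:,:2]-[-85,0])@e; n=(M[:,:2]-[-85,0])@np.array([1,-side])/np.sqrt(2)
    k=(M[:,1]*side>60)&(abs(n)<6)&(M[:,2]>30)
    if k.sum()<5: return print("few",k.sum())
    d=72+1.5+OFF-M[k,2]; s=np.median(d/r[k])
    print("n",k.sum(),"r",r[k].min().round(0),r[k].max().round(0),"z",np.median(M[k,2]).round(1),"sin",round(s,4),"tip drop mm",round(165*s,1))
OFF=0.6
E
python3 - <<'E'
from tilt import *
for f in("g1","g3"):
    g=dict(np.load(f+".npz"))
    for s in(1,-1): print(f,s); tilt(g,s)
E
```

```text
g1 1
n 67 r 119.0 163.0 z 74.1 sin 0.0004 tip drop mm 0.1
g1 -1
n 104 r 121.0 161.0 z 74.4 sin -0.002 tip drop mm -0.3
g3 1
n 104 r 125.0 146.0 z 64.2 sin 0.0721 tip drop mm 11.9
g3 -1
n 176 r 121.0 154.0 z 74.1 sin -0.0002 tip drop mm -0.0
```

>>> {"api": "send_rows", "payload": {"moves": [[0,0,0.1,0,1],[0,0,0.1,0,1],[0,0,0.1,0,1],[0,0,0.03,0,1]]}}

```text
time: 5.18
tcp_pos: [0.5637, -0.0023, 0.0871]
eef_rot: [0.0, 0.199, 0.98, -0.0]
wrist_force: [-2.3, -0.2, 10.5]
width: -0.003
```

Run:
```python
from rig import *; from tilt import *
s=read_state(); print(s["tcp_pos"],s["wrist_force"])
g=get_image("wrist"); np.savez("g4.npz",**g); tilt(g,1);tilt(g,-1); cv2.imwrite("pics/w4.png",cv2.resize(cv2.convertScaleAbs(g["color"],alpha=1.4)[210:310,280:440],None,fx=5,fy=5,interpolation=2))
```

```text
[ 0.56374086 -0.00234815  0.08713529] [-2.26931946 -0.19648871 10.50852224]
n 101 r 125.0 148.0 z 53.9 sin 0.1489 tip drop mm 24.6
n 79 r 121.0 136.0 z 74.1 sin 0.0002 tip drop mm 0.0
```

View pics/w4.png

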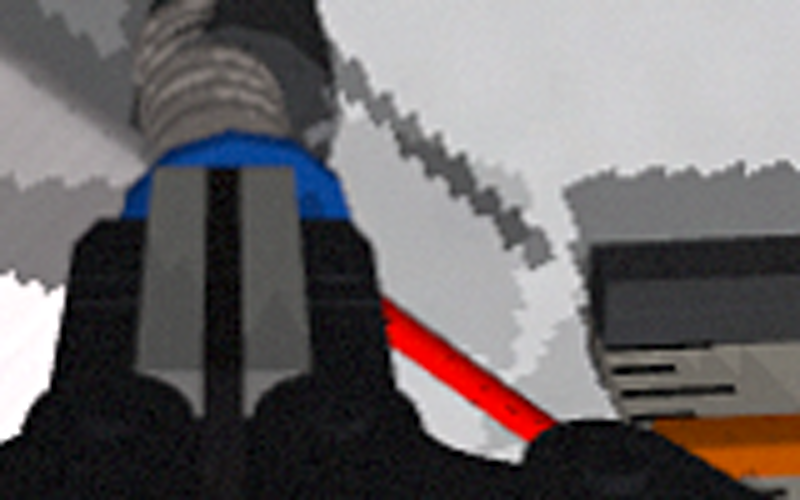

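>>> {"api": "send_rows", "payload": {"moves": [[0,0,0.055,0,1],[0,0,0,0,1],[0,0,0,0,1],[0,0,0,0,1],[0,0,0,0,1]]}}

```text
time: 5.85
tcp_pos: [0.5637, -0.0024, 0.0859]
eef_rot: [0.0, 0.199, 0.98, -0.0]
wrist_force: [-1.6, -0.6, 11.1]
width: -0.0
```

Run:
```python
from rig import *; from tilt import *
s=read_state(); print(s["tcp_pos"],s["wrist_force"])
g=get_image("wrist"); tilt(g,1);tilt(g,-1)
g=get_image("side"); cv2.imwrite("pics/s5.png",cv2.resize(cv2.convertScaleAbs(g["color"],alpha=1.4)[180:240,270:350],None,fx=8,fy=8,interpolation=2))
```

```text
[ 0.56367445 -0.00242096  0.08592618] [-1.61271044 -0.61070948 11.06956479]
n 111 r 125.0 148.0 z 52.0 sin 0.1613 tip drop mm 26.6
n 58 r 121.0 133.0 z 74.3 sin -0.0015 tip drop mm -0.2
```

View pics/s5.png

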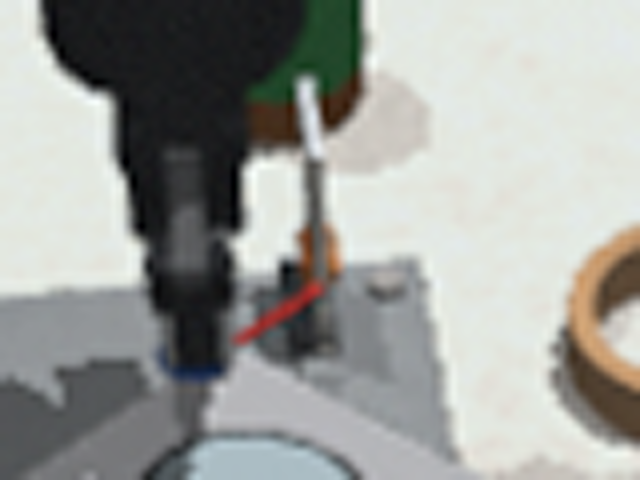

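Run:
```python
from rig import *; from tilt import *
a=cv2.imread("pics/side0.png"); g=get_image("side"); b=g["color"]
r=lambda i:cv2.resize(cv2.convertScaleAbs(i,alpha=1.4)[190:230,292:332],None,fx=10,fy=10,interpolation=2)
cv2.imwrite("pics/cmp.png",np.hstack([r(a),r(b)]))
W=lambda m:Rm@np.array(m)/1000+O
for nm,m in(("tip rest",(31.7,116.7,72)),("tip now",(31.7,116,45.4)),("mk top",(33,121,48.5)),("mk bot",(33,121,41.5)),("mk far top",(33,143,48.5)),("board top",(33,117,96)),("board bottom",(33,117,22))): print(nm,((proj(g,W(m))[0]-[292,190])*10).round(0))
```

```text
tip rest [172. 180.]
tip now [176. 261.]
mk top [179. 238.]
mk bot [180. 259.]
mk far top [169. 181.]
board top [174. 105.]
board bottom [184. 326.]
```

View pics/cmp.png

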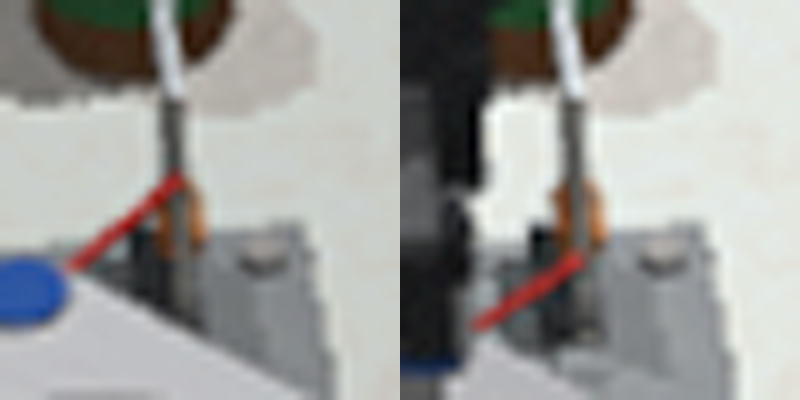

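>>> {"api": "send_rows", "payload": {"moves": [[0,0,0,0,1],[0,0,0,0,1],[0,0,0,0,1],[0,0,0,0,1],[0,0,0,0,1]]}}

```text
time: 6.62
tcp_pos: [0.5637, -0.0024, 0.0859]
eef_rot: [0.0, 0.199, 0.98, -0.0]
wrist_force: [-0.9, -0.2, 11.5]
width: -0.001
```

>>> {"api": "send_rows", "payload": {"moves": [[0,0,-0.15,0,1],[0,0,-0.25,0,1],[0,0,-0.25,0,1],[0,0,-0.25,0,1],[0,0,-0.25,0,1]]}}

```text
time: 7.25
tcp_pos: [0.5631, -0.0023, 0.1142]
eef_rot: [-0.0, 0.199, 0.98, -0.0]
wrist_force: [0.3, -0.0, 0.9]
width: 0.002
```

>>> {"api": "send_rows", "payload": {"moves": [[0,0,-0.6,0,1],[0,0,-0.6,0,1],[0,0,0,0,1],[0,0,0,0,1]]}}

```text
time: 7.75
tcp_pos: [0.5634, -0.0023, 0.144]
eef_rot: [-0.0, 0.199, 0.98, -0.0]
wrist_force: [-0.6, 0.2, -0.3]
width: -0.002
```

Run:
```python
from rig import *; from tilt import *
s=read_state(); print(s["time"],s["tcp_pos"],s["wrist_force"])
g=get_image("wrist"); tilt(g,1);tilt(g,-1)
```

```text
7.75 [ 0.56344044 -0.00231313  0.1440324 ] [-0.55619125  0.2451445  -0.29868486]
n 115 r 119.0 163.0 z 74.1 sin -0.0001 tip drop mm -0.0
n 138 r 121.0 161.0 z 74.3 sin -0.0013 tip drop mm -0.2
```

>>> {"api": "send_rows", "payload": {"moves": [[0,0,-0.6,0,1],[0,-0.9,-0.6,0,1],[-0.1,-1,0,0,1],[-0.1,-1,0,0,1],[-0.1,-1,0,0,1]]}}

```text
time: 8.43
tcp_pos: [0.5318, -0.0967, 0.1753]
eef_rot: [0.0, 0.199, 0.98, -0.0]
wrist_force: [-0.2, -0.1, -0.3]
width: -0.004
```

>>> {"api": "send_rows", "payload": {"moves": [[0,-1,0,0,1],[0,-0.94,0,0,1],[0,0,0.6,0,1],[0,0,0.6,0,1],[0,0,0,0,1]]}}

```text
time: 9.05
tcp_pos: [0.5127, -0.139, 0.1428]
eef_rot: [-0.001, 0.199, 0.98, 0.0]
wrist_force: [0.3, -0.3, -0.3]
width: 0.003
```

Run:
```python
from rig import *; from tilt import *
s=read_state(); print(s["time"],s["tcp_pos"],s["wrist_force"])
g=get_image("wrist"); tilt(g,1);tilt(g,-1); np.savez("g6.npz",**g)
cv2.imwrite("pics/w6.png",cv2.convertScaleAbs(g["color"],alpha=1.4))
```

```text
9.05 [ 0.51266192 -0.13904534  0.14282445] [ 0.30242899 -0.30719355 -0.33270158]
n 145 r 122.0 163.0 z 74.0 sin 0.0009 tip drop mm 0.2
n 142 r 118.0 163.0 z 74.2 sin -0.0004 tip drop mm -0.1
```

View pics/w6.png

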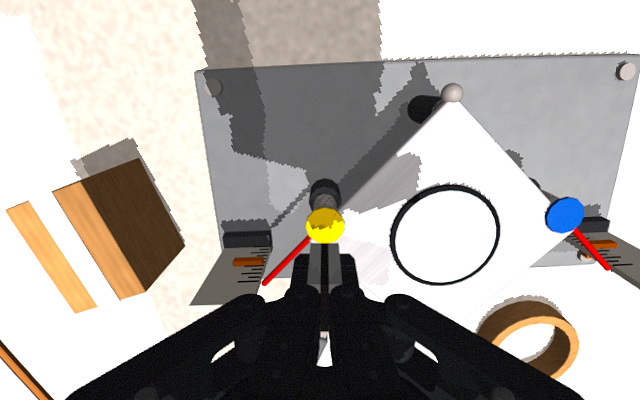

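Run:
```python
from tilt import *
g=dict(np.load("g6.npz")); rz=g["range_z"]
h,S,v=cv2.split(cv2.cvtColor(g["color"],cv2.COLOR_BGR2HSV))
for nm,x0,x1,y0,y1 in(("yel",225,270,250,275),("blu",585,625,235,255)):
    m=(h>8)&(h<18)&(S>200)&(rz>0); k=np.zeros_like(m);k[y0:y1,x0:x1]=1;m&=k
    for b,q in(("top",m&(v>90)),("front",m&(v<80)&(v>40))):
        vv,uu=np.nonzero(q);p=cv2.undistortPoints(np.stack([uu,vv],1).astype(float)[:,None],K(g),g["dist"]).reshape(-1,2);z=rz[vv,uu]
        M=((np.c_[p*z[:,None],z]-g["t"])@g["R"]-O)@Rm*1000
        if len(M): print(nm,b,len(M),np.median(M,0).round(1),np.percentile(M,[5,95],axis=0).round(1))
cv2.imwrite("pics/w6z.png",cv2.resize(cv2.convertScaleAbs(g["color"],alpha=1.4)[225:305,190:290],None,fx=8,fy=7,interpolation=2))
```

```text
yel top 107 [  25.9 -131.4   51.6] [[  24.6 -140.9   50.7]
 [  27.4 -122.5   52.6]]
yel front 106 [  23.9 -129.2   49.8] [[  23.3 -140.    47.3]
 [  27.3 -120.6   52.5]]
blu top 109 [ 27.  133.1  48.7] [[ 25.4 124.6  47.9]
 [ 28.8 140.9  49.8]]
blu front 73 [ 25.3 132.8  45.9] [[ 24.7 123.8  43.6]
 [ 25.9 140.5  47.9]]
```

View pics/w6z.png

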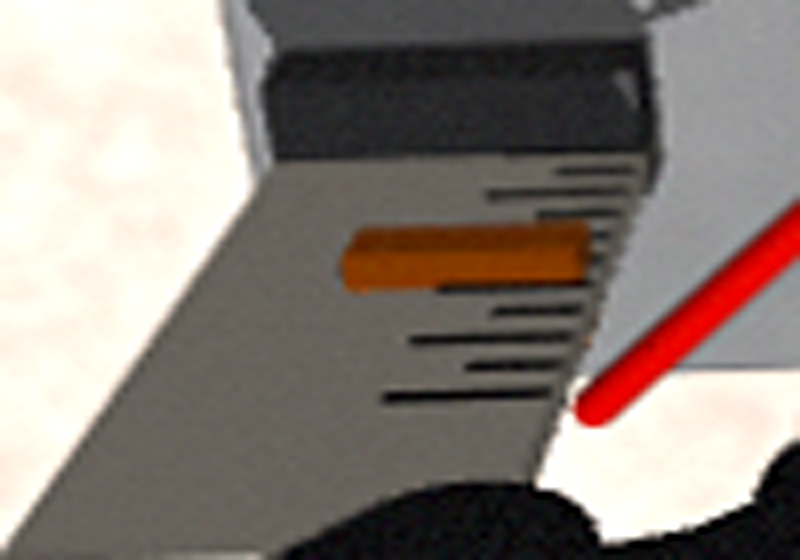

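>>> {"api": "send_rows", "payload": {"moves": [[0,0,0.64,0,1],[0,0,0.64,0,1],[0,0,0,0,1]]}}

```text
time: 9.48
tcp_pos: [0.5131, -0.1392, 0.1117]
eef_rot: [-0.001, 0.199, 0.98, 0.0]
wrist_force: [0.3, -0.1, 0.5]
width: 0.001
```

>>> {"api": "send_rows", "payload": {"moves": [[0,0,0.22,0,1],[0,0,0.15,0,1],[0,0,0.15,0,1],[0,0,0.15,0,1],[0,0,0.13,0,1]]}}

```text
time: 10.1
tcp_pos: [0.5139, -0.1398, 0.0924]
eef_rot: [0.001, 0.199, 0.98, -0.0]
wrist_force: [-0.4, -0.0, 7.5]
width: -0.002
```

Run:
```python
from rig import *; from tilt import *
s=read_state(); print(s["time"],s["tcp_pos"],s["wrist_force"])
g=get_image("wrist"); tilt(g,1);tilt(g,-1)
```

```text
10.1 [ 0.51387332 -0.13975389  0.09244302] [-0.37403093 -0.03816834  7.47278861]
few 0
n 87 r 129.0 147.0 z 60.6 sin 0.0974 tip drop mm 16.1
```

>>> {"api": "send_rows", "payload": {"moves": [[0,0,0.1,0,1],[0,0,0.1,0,1],[0,0,0,0,1],[0,0,0,0,1]]}}

```text
time: 10.65
tcp_pos: [0.5138, -0.1396, 0.0876]
eef_rot: [0.0, 0.199, 0.98, 0.0]
wrist_force: [-0.7, 1.3, 9.7]
width: -0.001
```

Run:
```python
from rig import *; from tilt import *
s=read_state(); print(s["time"],s["tcp_pos"],s["wrist_force"])
g=get_image("wrist"); tilt(g,1);tilt(g,-1)
a=cv2.imread("pics/side0.png"); g=get_image("side"); b=g["color"]
r=lambda i:cv2.resize(cv2.convertScaleAbs(i,alpha=1.4)[260:310,295:335],None,fx=10,fy=10,interpolation=2)
cv2.imwrite("pics/cmp2.png",np.hstack([r(a),r(b)]))
W=lambda m:Rm@np.array(m)/1000+O
for nm,m in(("tip rest",(31.7,-116.7,72)),("tip at 24",(31.7,-116,48)),("mk in top",(24,-120,51.2)),("mk in bot",(24,-120,44.2)),("mk out bot",(24,-142,44.2))): print(nm,((proj(g,W(m))[0]-[295,260])*10).round(0))
```

```text
10.65 [ 0.51381076 -0.13957576  0.08764163] [-0.69991017  1.3052377   9.71428794]
few 0
n 97 r 130.0 150.0 z 54.3 sin 0.1425 tip drop mm 23.5
tip rest [261. 189.]
tip at 24 [263. 260.]
mk in top [229. 268.]
mk in bot [230. 289.]
mk out bot [243. 368.]
```

View pics/cmp2.png

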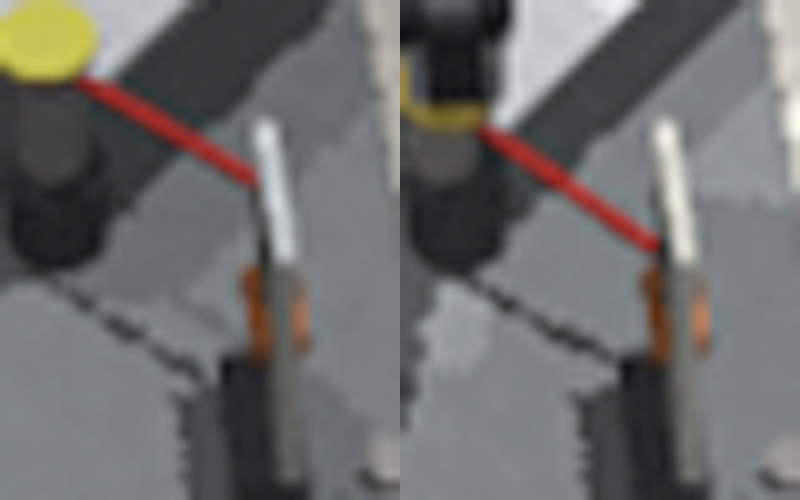

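>>> {"api": "send_rows", "payload": {"moves": [[0,0,0.01,0,1],[0,0,0,0,1],[0,0,0,0,1],[0,0,0,0,1],[0,0,0,0,1]]}}

```text
time: 11.38
tcp_pos: [0.5138, -0.1396, 0.0874]
eef_rot: [0.0, 0.199, 0.98, 0.0]
wrist_force: [-0.7, 1.7, 10.0]
width: 0.001
```

>>> {"api": "send_rows", "payload": {"moves": [[0,0,0,0,1],[0,0,0,0,1],[0,0,0,0,1]]}}

```text
time: 11.75
tcp_pos: [0.5138, -0.1396, 0.0874]
eef_rot: [0.0, 0.199, 0.98, 0.0]
wrist_force: [-0.8, 1.4, 9.9]
width: 0.001
```

Run:
```python
from rig import *; from tilt import *
s=read_state(); print(s["time"],s["tcp_pos"],s["wrist_force"])
tilt(get_image("wrist"),-1)
```

```text
11.75 [ 0.5138107  -0.13955396  0.08743735] [-0.84025474  1.39093084  9.88983051]
n 91 r 129.0 151.0 z 53.5 sin 0.1467 tip drop mm 24.2
```

>>> {"api": "send_rows", "payload": {"moves": [[0,0,-0.15,0,1],[0,0,-0.25,0,1],[0,0,-0.25,0,1],[0,0,-0.25,0,1],[0,0,-0.25,0,1]]}}

```text
time: 12.42
tcp_pos: [0.5132, -0.1396, 0.1159]
eef_rot: [-0.0, 0.199, 0.98, 0.0]
wrist_force: [-0.6, -0.5, 0.0]
width: -0.001
```

>>> {"api": "send_rows", "payload": {"moves": [[0,0,-0.6,0,1],[0,0,-0.8,0,1],[0,0,-0.8,0,1],[0,0,0,0,1],[0,0,0,0,1]]}}

```text
time: 13.05
tcp_pos: [0.5133, -0.1396, 0.1703]
eef_rot: [-0.0, 0.199, 0.98, 0.0]
wrist_force: [0.5, 0.1, -1.5]
width: -0.0
```

Run:
```python
from rig import *; from tilt import *
s=read_state(); print(s["time"],s["tcp_pos"],s["wrist_force"])
g=get_image("wrist"); tilt(g,1);tilt(g,-1)
a=cv2.imread("pics/side0.png"); b=get_image("side")["color"]
cv2.imwrite("pics/end.png",np.hstack([a[130:380,230:420],b[130:380,230:420]]))
```

```text
13.05 [ 0.51328104 -0.13960242  0.17034751] [ 0.50461914  0.12960451 -1.49296792]
n 109 r 121.0 162.0 z 74.1 sin 0.0002 tip drop mm 0.0
n 81 r 119.0 162.0 z 74.1 sin -0.0003 tip drop mm -0.0
```

View pics/end.png

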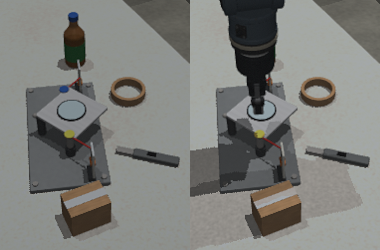

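The before and after views match: nothing else has moved, both corners are up, and the gripper is clear of the mount. I'm handing in now.

```bash
python3 -c "
from rig import *
print(hand_in())"
```

```text
the job is handed in; nothing more can be done
None
```

I pressed both corners in turn with the closed fingertips, blue first and then yellow, and handed the job in at about 13 s; no verdict was reported.

| Corner | Pointer drop held | Marker middle below rest (wrist view) | Push while held | Hold time |
|---|---|---|---|---|
| Blue | about 26.6 mm | about 26.8 mm | about 11 N | more than 1 s |
| Yellow | about 24.2 mm | about 24.0 mm | about 10 N | more than 1 s |

- **One corner at a time:** the yellow needle read 0 mm (within 0.2 mm) while blue was pressed. The wrist camera could not see the blue needle while yellow was pressed, so I did not check that directly.
- **Back at rest:** blue was fully up (0.0 mm) before I started on yellow, and both needles read 0.0 mm at the end.
- **Small disagreement:** the side camera put each pointer's drop about 0.5 mm less than the wrist camera did, well inside the 3.5 mm allowance.
- **Bystanders:** the side pictures from before and after show the bottle, carton, tape roll and cutter unmoved. I did not measure the markers again at the end, and no force showed on the arm once it was clear of the mount.

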